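Stack the lunch pots and put the lid on

TASK

Assemble the stacking lunch set on its round wooden base, one piece at a time from the bottom up: the light-blue pot first, then the green pot on it, then the yellow pot, and finally the white lid on top, each seated fully and upright. Leave the red pot, the mug, the coffee capsule and the spice jar standing where they are.

Things in the scene. Friction and masses are not known exactly. Their poses are not given: they have to be found in the camera images.
- stack_base: round dark-wood base of the lunch set, 68 mm in diameter, 9 mm high, standing firm on the 5 mm thick grey mat that lies on the table (it cannot be moved). Its socket in the top is 52 mm wide and 7 mm deep. Origin: centre of its underside, on the mat; z up. A pot seated in it has its origin 3 mm above this origin.
- blue_pot: light-blue round open plastic pot, 58 mm wide, 44 mm high, 70 g, mouth 52 mm wide. Below its straight wall (6 to 44 mm up) a tapered foot, 40 mm wide at the bottom, 48 at its top, drops into the mouth or socket below until the shoulder rests on that rim. Origin: centre of the foot's underside; z up, yaw means nothing. Grip across the wall, upper half. Lowest.
- green_pot: green round open plastic pot, 58 mm wide, 44 mm high, 70 g, mouth 52 mm wide. Below its straight wall (6 to 44 mm up) a tapered foot, 40 mm wide at the bottom, 48 at its top, drops into the mouth or socket below until the shoulder rests on that rim. Origin: centre of the foot's underside; z up, yaw means nothing. Grip across the wall, upper half. Second: origin 38 mm above light-blue pot's.
- yellow_pot: yellow round open plastic pot, 58 mm wide, 44 mm high, 70 g, mouth 52 mm wide. Below its straight wall (6 to 44 mm up) a tapered foot, 40 mm wide at the bottom, 48 at its top, drops into the mouth or socket below until the shoulder rests on that rim. Origin: centre of the foot's underside; z up, yaw means nothing. Grip across the wall, upper half. Third: origin 38 mm above green pot's.
- lid: white round lid, 58 mm wide, 60 g, foot down. From the bottom: a foot like the pots', a disc 6 to 13 mm up, a black upright knob 20 mm wide 13 to 39 mm up. Grip the knob from above. Origin: centre of the underside of the foot; z up; yaw means nothing. Seated, its origin is 38 mm above the yellow pot's origin.
- red_pot: red lunch pot of the same shape and size as the others (58 mm wide, 44 mm high); not part of this stack, leave it. Origin: centre of its underside.
- mug: small cream coffee mug with a green band and a terracotta inside, 65 mm wide, 92 mm over its handle, 49 mm high, standing; leave it. Origin: on its underside, about the middle of mug and handle together; the handle points along its -y axis.
- gold_capsule: gold coffee capsule, 37 mm wide, 26 mm high, standing on its wide rim; leave it. Origin: centre of its underside.
- spice_jar: slim spice jar with a dark cap, 41 mm wide, 105 mm high, standing; leave it. Origin: centre of its underside.

How it is judged:
By the outcome, as a careful person would: the job done as asked, in the order asked, and still so for the second after the job is handed in, with the robot touching nothing.
It also fails if it takes over 102 s, if anything falls off the work surface, if the arm or the gripper's body presses on something with over 40 N, if the wrist force passes 120 N, or if a joint passes its speed limit or range.

ROBOT

A 6-joint arm with a two-finger parallel gripper is mounted at the origin on the work surface; the furniture and walls round the work are solid. World frame = base frame: x ahead of the robot, y to its left, z up, the work surface at z = 0. Lengths are in m, angles in rad, forces in N, time in s.
With the tool pointing down it reaches from about 0.25 to 0.8 m from the base axis. Payload 3.9 kg.
Tool frame: the origin (TCP) lies at the centre of the arm's flange, where the gripper is bolted on; the fingertips stand env.tips_ahead ahead of it and the grasp point (between the pads) lies 155 mm ahead of it (env.tips_ahead is the distance from the TCP to the fingertips, in m); z points along the fingers, y is the direction in which the jaws open and shut (so a half turn about z gives the same grasp; the last joint's range is limited). The gripper opens to 85 mm and grips with 20 to 120 N. Pads are 22 mm wide; open, the fingers measure 114 mm over their backs; the gripper's body (76 mm by 85 mm) begins 54 mm behind the grasp point. The pads swing forward as they close: fully open they stand 13 mm farther back than shut.
Start: joints at [1.258, 0.26, -0.138, 1.173, 0, 1.571], TCP at [0.162, 0.5, 0.405] pointing down, gripper open.
Joint ranges: [-2.78, 2.78], [-0.83, 1.72], [-1.28, 1.37], [-1.9, 2.12], [-1.57, 1.48], [-3.14, 3.14]. Speed limits (rad/s): [2.57, 2.57, 3.14, 3.14, 3.14, 3.14].

INTERFACE

Orientations are given as a unit quaternion [w, x, y, z].
In Python, from bench import env gives the robot as it stands. Calls block until the motion is done:
- env.reach(position, orientation): joint-space move of the TCP to a pose.
- env.move_linear(position, speed=0.15, attitude=None, until_force=None): straight line of the TCP; attitude=None keeps the orientation; speed is the mean speed in m/s. With until_force (N) it stops when the force on the tool has changed by that much, and returns True; else False.
- env.set_joints(angles): joint-space move.
- env.open_gripper() and env.grab(grasp_force=None): open the fingers fully, or close them until they stop; grasp_force is the grip in N (None keeps the last).
- env.pause(seconds).
- env.inverse_kinematics(position, orientation): joint angles nearest the present ones, or None.
- env.grab_frame(name): name is "side" or "top" or "wrist"; returns a dict with "img" (480x640x3 uint8, red, green, blue), "vfov" (degrees; the focal length in pixels is half the picture's height over the tangent of half this angle, whatever the lens; pixels are square), "cx", "cy" (the principal point, pixels), "dist_coeffs" ([k1, k2, p1, p2, k3] as OpenCV has them; the pictures are not rectified), "cam_to_world" (4x4, takes a point from camera to world coordinates). Camera axes: x right, y down, z forward; pixel columns grow to the right and rows downward; lengths in m; the calibration is good to about 2 mm. A picture is of the moment at which its call begins. There is no depth.
A pose or a line that the arm cannot do raises env.Unreachable and nothing moves.
- env.sign_off(): hands the job in, once; it reports no verdict.
Trained networks look in a picture, given as the dict that the camera call returned (one of the last four; its "shot" number tells which), for a name from the list of things; names that differ only in an ending like _2 or _b are one class to them, and where a whole thing is asked for, a point or a joint stands for the part that bears it (a point fixed in the world has none). Each returns a list of dicts, best first, with "confidence" (0 to 1); they miss things now and then, are a little off and sometimes report something else, mostly with a low value. They report only what shows in the picture. A call takes as long as a camera call.
- env.trace(picture, thing): "region" (480x640 bool, what is visible of it).
- env.spot_point(picture, thing): "xyz" ([x, y, z] in m, in the coordinates of the camera as it stood for that picture, good to about 4 mm: a listed point, or the origin of a listed thing).
Readings, each from a call of its own:
- env.get_time(): time.
- env.get_qpos(): joint angles.
- env.get_joint_vel(): joint speeds.
- env.get_effort(): joint torques, N m.
- env.get_eef_pos(): TCP position.
- env.get_orientation(): TCP orientation.
- env.get_force(): force on the tool from outside, world axes, zero at the start.
- env.get_ft_torque(): the same for the moment, N m.
- env.get_finger_gap(): opening from 0.0 (shut) to 1.0 (fully open).
Only numpy, scipy, OpenCV 4.12 (cv2) and the standard library are available. Lean on these libraries where they do the work, as an engineer would, in place of code of your own. Each camera call takes 0.05 s, during which the arm holds its last target.

## Working session

There is one attempt and no reset: what is moved stays moved. The work goes in short steps, each a Python script; the robot and the scene stay as the last script left them, time stands still between calls to the robot, and variables do not carry over. Pictures are saved under pics/ and viewed, and the job is handed in when it is done.

```bash
ls; mkdir -p pics
python3 - <<'E'
from bench import env
import cv2,numpy as np
print(env.get_time(),env.tips_ahead,env.get_eef_pos(),env.get_orientation(),env.get_finger_gap())
for n in ["side","top","wrist"]:
    f=env.grab_frame(n)
    cv2.imwrite(f"pics/{n}0.png",f["img"][:,:,::-1])
    print(n,f["vfov"],f["cx"],f["cy"],f["dist_coeffs"],np.round(f["cam_to_world"],3).tolist())
    for t in ["stack_base","blue_pot","green_pot","yellow_pot","lid","red_pot","mug","gold_capsule","spice_jar"]:
        for r in env.spot_point(f,t)[:2]:
            p=f["cam_to_world"]@np.append(r["xyz"],1)
            print(t,round(r["confidence"],2),np.round(p[:3],4))
print(env.get_time())
E
```

```text
pics
0.0 0.1734 [0.16145342 0.49919343 0.40386641] [-1.57882187e-04  1.55776242e-01  9.87791883e-01 -9.66567011e-04] 1.0001559471091455
side 47.984493194072286 310.87285885879663 239.3487378901114 [-0.07537948  0.          0.          0.          0.        ] [[0.999, 0.031, -0.033, 0.523], [0.045, -0.594, 0.803, -0.606], [0.005, -0.804, -0.595, 0.564], [0.0, 0.0, 0.0, 1.0]]
stack_base 0.92 [0.4418 0.0981 0.0066]
blue_pot 0.79 [0.5129 0.276  0.0009]
green_pot 0.77 [ 0.5352 -0.0836  0.0018]
green_pot 0.37 [0.4411 0.0971 0.005 ]
yellow_pot 0.57 [0.5367 0.0434 0.0047]
red_pot 0.56 [0.3676 0.2245 0.0044]
mug 0.94 [0.4301 0.328  0.0052]
gold_capsule 0.81 [ 0.4447 -0.0226  0.0049]
top 56.56153409811952 322.738649650478 237.09148223134903 [-0.11489409  0.          0.          0.          0.        ] [[0.025, -0.998, 0.06, 0.438], [-1.0, -0.024, 0.013, 0.091], [-0.012, -0.061, -0.998, 0.896], [0.0, 0.0, 0.0, 1.0]]
stack_base 0.71 [0.4374 0.1016 0.0039]
blue_pot 0.89 [0.5087 0.2686 0.0076]
blue_pot 0.64 [0.3652 0.2242 0.0041]
green_pot 0.66 [ 0.5349 -0.0844  0.0042]
lid 0.79 [0.5096 0.1659 0.0044]
mug 0.87 [0.432  0.3368 0.0031]
gold_capsule 0.49 [ 0.4415 -0.024   0.0021]
gold_capsule 0.17 [ 6.049e-01 -1.526e-01  6.000e-04]
wrist 66.41615935288877 320.8591224011774 240.77249715228814 [-0.06908683  0.          0.          0.          0.        ] [[0.308, 0.913, 0.267, 0.093], [0.951, -0.296, -0.087, 0.521], [-0.0, 0.281, -0.96, 0.373], [0.0, 0.0, 0.0, 1.0]]
1.5
```

View pics/side0.png

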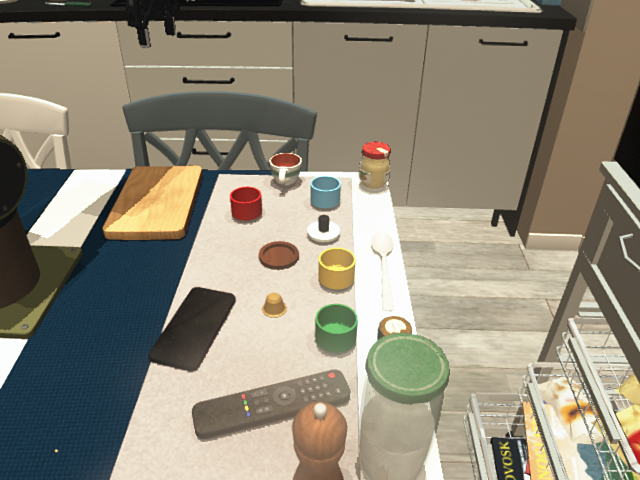

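View pics/top0.png

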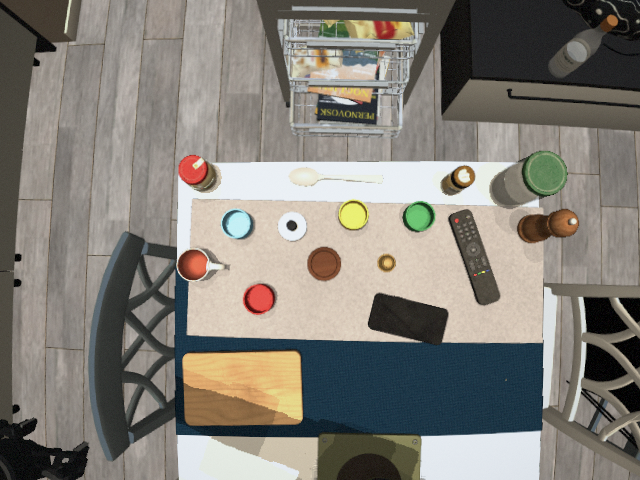

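The scene is clear and the detector points match the picture: in the top view, blue is at (237,224), green (419,216), yellow (353,215), lid (292,226), base (324,264) and red (259,298). I'll refine these with a silhouette fit in both cameras.

```bash
cat > fit.py <<'E'
import numpy as np,cv2
from scipy.optimize import minimize
th=np.linspace(0,2*np.pi,60,endpoint=False)
def ring(r,z): return np.c_[r*np.cos(th),r*np.sin(th),np.full(60,z)]
POT=[np.vstack([ring(.020,0),ring(.024,.006),ring(.029,.006),ring(.029,.044)])]
LID=[np.vstack([ring(.020,0),ring(.029,.006),ring(.029,.013)]),np.vstack([ring(.01,.013),ring(.01,.039)])]
BASE=[np.vstack([ring(.034,0),ring(.034,.009)])]
JAR=[np.vstack([ring(.0205,0),ring(.0205,.105)])]
def K(f):
    F=240/np.tan(np.radians(f["vfov"]/2)); return np.array([[F,0,f["cx"]],[0,F,f["cy"]],[0,0,1.]])
def proj(f,P):
    M=np.linalg.inv(f["cam_to_world"]); q=P@M[:3,:3].T+M[:3,3]
    return cv2.projectPoints(q,np.zeros(3),np.zeros(3),K(f),np.array(f["dist_coeffs"]))[0][:,0]
def sil(f,model,o):
    m=np.zeros((480*4,640*4),np.uint8)
    for h in model:
        p=proj(f,h+o); c=cv2.convexHull(((p+.5)*4).astype(np.float32))
        cv2.fillPoly(m,[np.round(c).astype(np.int32)],1)
    return cv2.resize(m.astype(np.float32),(640,480),interpolation=cv2.INTER_AREA)
def fit(f,region,model,o0):
    R=region.astype(np.float32)
    def c(v):
        s=sil(f,model,np.array([v[0],v[1],o0[2]])); return np.abs(s-R).sum()/R.sum()
    b=minimize(c,o0[:2],method="Nelder-Mead",options=dict(initial_simplex=np.array(o0[:2])+np.array([[0,0],[.006,0],[0,.006]]),xatol=1e-4,fatol=1e-4))
    return b.x,b.fun
E
python3 - <<'E'
from bench import env
import numpy as np
from fit import *
G=dict(stack_base=(BASE,.44,.1),blue_pot=(POT,.51,.27),green_pot=(POT,.535,-.084),yellow_pot=(POT,.537,.043),lid=(LID,.51,.166),red_pot=(POT,.367,.224),spice_jar=(JAR,.6,-.15))
for n in ["side","top"]:
    f=env.grab_frame(n)
    for t,(m,x,y) in G.items():
        for r in env.trace(f,t)[:2]:
            R=r["region"]; ys,xs=np.nonzero(R)
            p,c=fit(f,R,m,(x,y,.005)) if t!="spice_jar" else fit(f,R,m,(x,y,.0))
            print(n,t,round(r["confidence"],2),R.sum(),(int(xs.mean()),int(ys.mean())),np.round(p,4),round(c,3))
E
```

```text
side stack_base 0.72 921 (278, 254) [0.4392 0.0972] 0.077
side blue_pot 0.75 880 (324, 191) [0.5116 0.2681] 0.055
side green_pot 0.9 1782 (335, 327) [ 0.5362 -0.085 ] 0.049
side yellow_pot 0.82 1359 (335, 268) [0.5356 0.0425] 0.042
side lid 0.7 601 (322, 230) [0.5107 0.1616] 0.144
side lid 0.47 865 (284, 167) [0.4276 0.3682] 0.464
side red_pot 0.98 922 (245, 203) [0.369 0.22 ] 0.077
side red_pot 0.37 1715 (335, 327) [-1.1461  2.5092] 1.0
side spice_jar 0.58 491 (392, 326) [ 0.6169 -0.0622] 3.681
side spice_jar 0.3 1799 (335, 327) [ 0.5348 -0.0989] 0.694
top stack_base 0.6 875 (323, 263) [0.4392 0.1004] 0.073
top blue_pot 0.96 774 (236, 223) [0.5123 0.2719] 0.062
top green_pot 0.82 780 (418, 216) [ 0.5361 -0.0829] 0.059
top green_pot 0.32 794 (258, 298) [0.3696 0.2231] 0.044
top yellow_pot 0.75 739 (352, 214) [0.5347 0.0458] 0.052
top yellow_pot 0.69 681 (457, 180) [0.4658 0.0886] 2.085
top lid 0.83 658 (292, 226) [0.5124 0.1646] 0.057
top lid 0.37 878 (323, 264) [0.5128 0.1689] 1.781
top red_pot 0.57 776 (258, 298) [0.369  0.2246] 0.062
top spice_jar 0.65 738 (456, 180) [ 0.6045 -0.151 ] 0.047
```

Both cameras agree apart from a consistent offset of about 3 mm in y, so I'll use the mean. I'm picking blue first.

```bash
cat > ops.py <<'E'
from bench import env
import numpy as np,cv2
BASE_XY=np.array([.4392,.0988]); TRAV=.345
def quat(deg):
    c=[]
    for d in (deg,deg+180):
        p=np.radians(d+90)/2; c.append([0,np.cos(p),np.sin(p),0])
    return c
def down(xy,z,deg):
    best=None;q0=np.array(env.get_qpos())
    for q in quat(deg):
        j=env.inverse_kinematics([*xy,z],q)
        if j is not None:
            d=np.abs(np.array(j)-q0).max()
            if best is None or d<best[0]: best=(d,q,j)
    print("ik",round(best[0],2),np.round(best[2],2)); return best[1]
def pick(xy,deg,grip_z,force):
    q=down(xy,TRAV,deg); env.reach([*xy,TRAV],q)
    env.move_linear([*xy,grip_z+.155+.05],speed=.2)
    hit=env.move_linear([*xy,grip_z+.155],speed=.08,until_force=6)
    print("hit",hit,np.round(env.get_eef_pos(),4))
    env.grab(force); print("gap",round(env.get_finger_gap(),3),"F",np.round(env.get_force(),1))
    env.move_linear([*xy,TRAV],speed=.2)
    print("lifted gap",round(env.get_finger_gap(),3),"F",np.round(env.get_force(),1),"t",env.get_time())
def place(xy,deg,grip_up,origin_z):
    z=origin_z+grip_up+.155
    q=down(xy,TRAV,deg); env.move_linear([*xy,max(TRAV,z+.03)],speed=.2,attitude=q)
    if TRAV>z+.03: env.move_linear([*xy,z+.02],speed=.2)
    hit=env.move_linear([*xy,z-.003],speed=.03,until_force=5)
    print("seat hit",hit,"above nominal mm",round(1000*(env.get_eef_pos()[2]-z),2),"F",np.round(env.get_force(),1))
def shot(n,name):
    f=env.grab_frame(n); cv2.imwrite(f"pics/{name}.png",f["img"][:,:,::-1]); return f
E
python3 - <<'E'
from ops import *
pick((.512,.270),90,.005+.031,30)
shot("wrist","w1");shot("side","s1")
E
```

```text
ik 1.09 [ 0.49  0.38 -0.12  1.07  0.    0.49]
hit False [0.5123 0.2701 0.1913]
gap 0.656 F [-0.8 -0.7  4.4]
lifted gap 0.659 F [ 0.1  1.  -0.6] t 6.6
```

Run:
```python
from ops import *
place(BASE_XY,90,.031,.008)
shot("side","s2")
```

```text
ik 0.3 [ 0.22  0.17 -0.42  0.98  0.    0.22]
seat hit True above nominal mm 0.87 F [-1.3 -0.2  4.9]
```

View pics/s1.png

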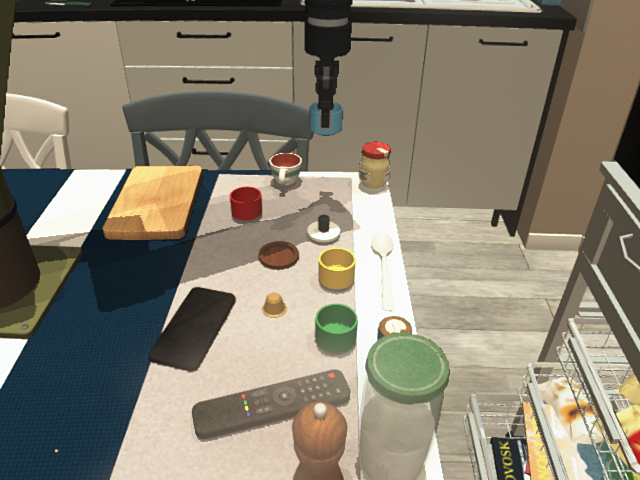

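View pics/s2.png

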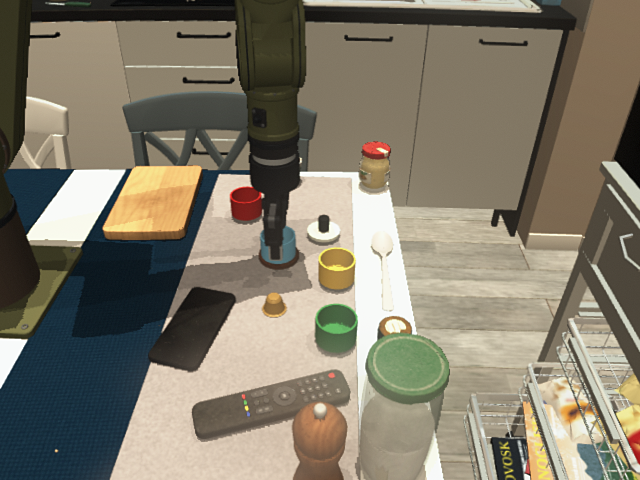

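The wrist force stopped it 0.9 mm above nominal, and the side view shows blue at (278,245) in the base. Releasing and checking from above.

Run:
```python
from ops import *
from fit import *
env.open_gripper()
env.move_linear([*BASE_XY,TRAV],speed=.2)
xy=(.536,-.084)
q=down(xy,TRAV,45); env.reach([*xy,TRAV],q)
for n in ["side","top"]:
    f=shot(n,n+"3")
    for t,o in [("blue_pot",(*BASE_XY,.008)),("green_pot",(.536,-.084,.005))]:
        for r in env.trace(f,t)[:1]:
            print(n,t,r["confidence"],r["region"].sum(),fit(f,r["region"],POT,o))
print(env.get_time())
```

```text
ik 0.41 [-0.16  0.32 -0.21  1.04  0.    0.63]
side blue_pot 0.85 1210 (array([0.43861693, 0.09613827]), np.float64(0.048811983317136765))
side green_pot 0.76 1791 (array([ 0.53580345, -0.0849437 ]), np.float64(0.05115856975317001))
top blue_pot 0.74 739 (array([0.43856503, 0.09917421]), np.float64(0.037297021597623825))
top green_pot 0.59 775 (array([ 0.53560585, -0.08259916]), np.float64(0.06282258033752441))
11.7167
```

```bash
python3 -c "
import cv2,numpy as np
a=cv2.imread('pics/side3.png')[130:330,180:430];b=cv2.imread('pics/top3.png')[150:350,180:430]
cv2.imwrite('pics/c3.png',cv2.resize(np.hstack([a,b]),(800,320)))"
```

```text
(no output)
```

View pics/c3.png

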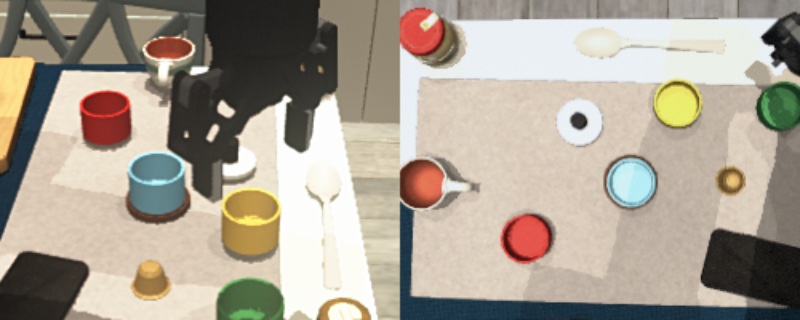

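Blue is upright in the base, centred to about 1 mm. Next is green.

Run:
```python
from ops import *
from fit import *
pick((.5357,-.084),45,.005+.031,30)
P=(.4388,.0983)
place(P,45,.031,.008+.038)
shot("side","s4")
```

```text
ik 0.0 [-0.16  0.32 -0.21  1.04  0.    0.63]
hit False [ 0.536  -0.084   0.1914]
gap 0.658 F [-0.5 -0.3  4.9]
lifted gap 0.655 F [-1.2 -0.4 -0.5] t 14.7083
ik 0.38 [ 0.22  0.17 -0.42  0.98  0.    1.01]
seat hit True above nominal mm 0.69 F [-0.8 -0.4  6.2]
```

View pics/s4.png

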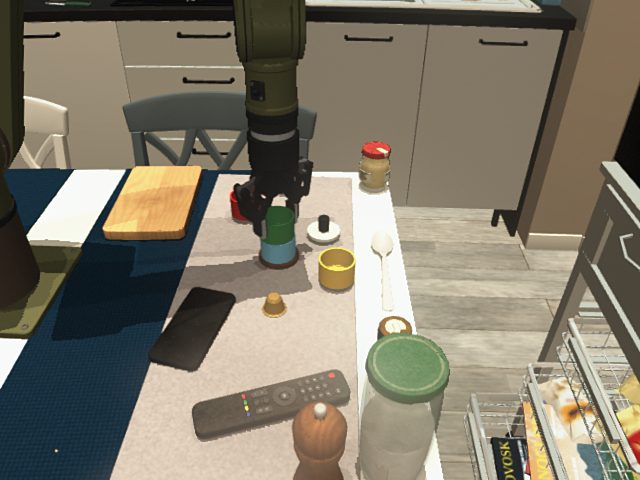

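Green stopped at 0.7 mm above nominal and shows at (277,225), flush on blue. I'll release it, measure, then move to yellow.

Run:
```python
from ops import *
from fit import *
env.open_gripper()
env.move_linear([.4388,.0983,TRAV],speed=.2)
xy=(.535,.044)
q=down(xy,TRAV,90); env.reach([*xy,TRAV],q)
for n in ["side","top"]:
    f=shot(n,n+"5")
    for t,o in [("green_pot",(.4388,.0983,.046)),("yellow_pot",(*xy,.005))]:
        for r in env.trace(f,t)[:1]:
            print(n,t,r["confidence"],r["region"].sum(),fit(f,r["region"],POT,o))
import cv2
a=cv2.imread('pics/side5.png')[130:330,180:430];b=cv2.imread('pics/top5.png')[150:350,180:430]
cv2.imwrite('pics/c5.png',cv2.resize(np.hstack([a,b]),(800,320)))
```

```text
ik 0.92 [ 0.08  0.31 -0.22  1.03  0.    0.08]
side green_pot 0.86 1282 (array([0.4376849 , 0.09427854]), np.float64(0.03597893938422203))
side yellow_pot 0.65 1343 (array([0.53465226, 0.04241957]), np.float64(0.05524013563990593))
top green_pot 0.61 756 (array([0.4378622 , 0.09873153]), np.float64(0.08540013432502747))
```

View pics/c5.png

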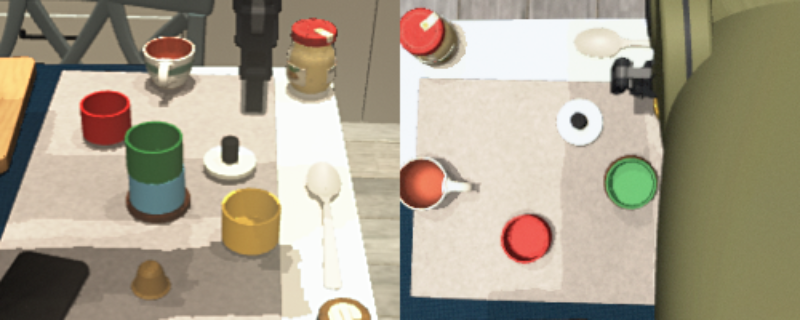

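Green is level on blue. Now yellow.

Run:
```python
from ops import *
pick((.535,.044),90,.005+.031,30)
place((.4385,.098),90,.031,.008+.076)
shot("side","s6")
```

```text
ik 0.0 [ 0.08  0.31 -0.22  1.03  0.    0.08]
hit False [0.5353 0.044  0.1914]
gap 0.664 F [-0.7  0.1  5.7]
lifted gap 0.66 F [-0.4 -0.9 -1.6] t 22.4917
ik 0.2 [ 0.22  0.17 -0.42  0.98  0.    0.22]
seat hit True above nominal mm 0.82 F [-0.1  0.   7. ]
```

View pics/s6.png

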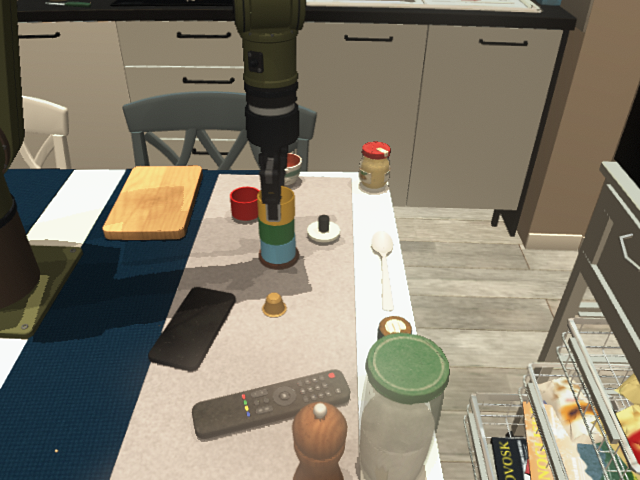

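Yellow stopped at 0.8 mm above nominal and shows at (277,205), flush. After release I'll re-measure yellow and the lid, and check the IK for a lid grasp with the jaws diagonal so the gripper body and camera stay clear of the stack.

Run:
```python
from ops import *
from fit import *
env.open_gripper()
env.move_linear([.4385,.098,.39],speed=.2)
env.reach([.40,.25,.39],quat(90)[0] if abs(env.get_orientation()[2])>.7 else quat(90)[1])
for n in ["side","top"]:
    f=shot(n,n+"7")
    for t,m,o in [("yellow_pot",POT,(.4385,.098,.084)),("lid",LID,(.5116,.163,.005))]:
        for r in env.trace(f,t)[:1]:
            ys,xs=np.nonzero(r["region"])
            print(n,t,r["confidence"],r["region"].sum(),int(xs.mean()),int(ys.mean()),fit(f,r["region"],m,o))
for d in (-45,315,135,45,-135):
    p=np.radians(d+90)/2; j=env.inverse_kinematics([.5116,.163,.194],[0,np.cos(p),np.sin(p),0]); print(d,None if j is None else np.round(j,2))
print(env.get_time())
a=cv2.imread('pics/side7.png')[130:330,180:430];b=cv2.imread('pics/top7.png')[150:350,180:430]
cv2.imwrite('pics/c7.png',cv2.resize(np.hstack([a,b]),(800,320)))
```

```text
side yellow_pot 0.93 1325 275 205 (array([0.43872347, 0.09579211]), np.float64(0.04537735879421234))
side lid 0.95 649 322 229 (array([0.51205517, 0.16166804]), np.float64(0.06683359295129776))
top yellow_pot 0.68 857 323 263 (array([0.43883777, 0.09848389]), np.float64(0.05447782948613167))
top lid 0.77 649 292 226 (array([0.51190545, 0.16499385]), np.float64(0.06336671859025955))
-45 [ 0.31  0.46 -0.45  0.67  0.    2.66]
315 [ 0.31  0.46 -0.45  0.67  0.    2.66]
135 [ 0.31  0.46 -0.45  0.67  0.   -0.48]
45 [ 0.31  0.46 -0.45  0.67  0.    1.09]
-135 [ 0.31  0.46 -0.45  0.67  0.   -2.05]
26.425
```

View pics/c7.png

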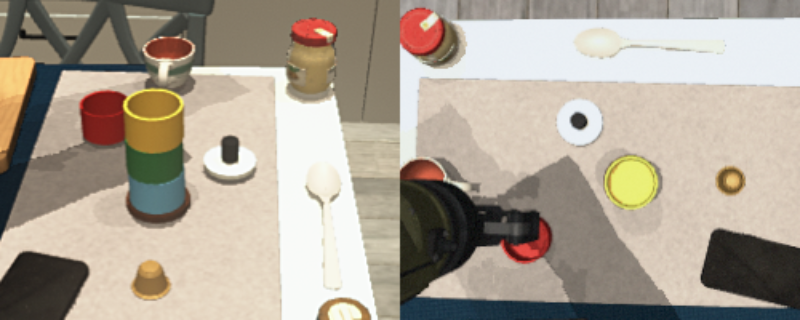

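The pots are straight and the lid at (.512,.163) is confirmed. I'm picking it with jaws at -45°, which keeps the wrist camera away from the stack.

Run:
```python
from ops import *
p=np.radians(45)/2; q=[0,np.cos(p),np.sin(p),0]
env.reach([.512,.165,.39],q)
pick((.512,.1633),-45,.005+.035,30)
shot("side","s8");shot("wrist","w8")
```

```text
ik 0.11 [ 0.31  0.31 -0.22  1.03  0.    2.66]
hit False [0.5123 0.1634 0.1954]
gap 0.216 F [-0.7 -0.4  2.5]
lifted gap 0.218 F [-0.6  0.5  0.1] t 31.4917
```

View pics/s8.png

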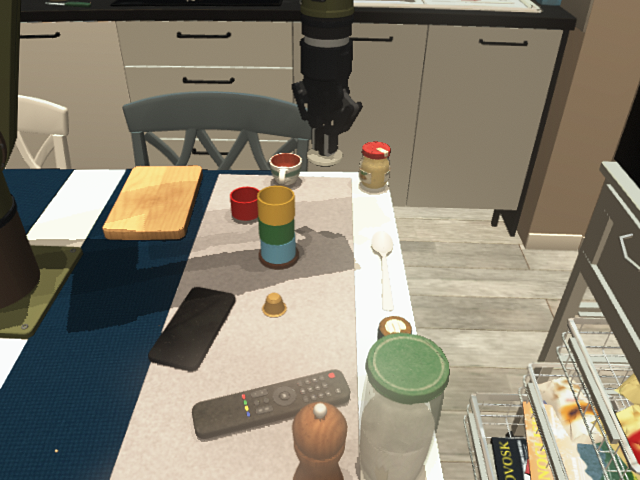

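The lid is held level at (325,157). Placing it.

Run:
```python
from ops import *
place((.4387,.0977),-45,.035,.008+.114)
shot("side","s9")
```

```text
ik 0.2 [ 0.22  0.17 -0.42  0.98  0.    2.58]
seat hit True above nominal mm 0.2 F [-1.  -0.7  7.2]
```

View pics/s9.png

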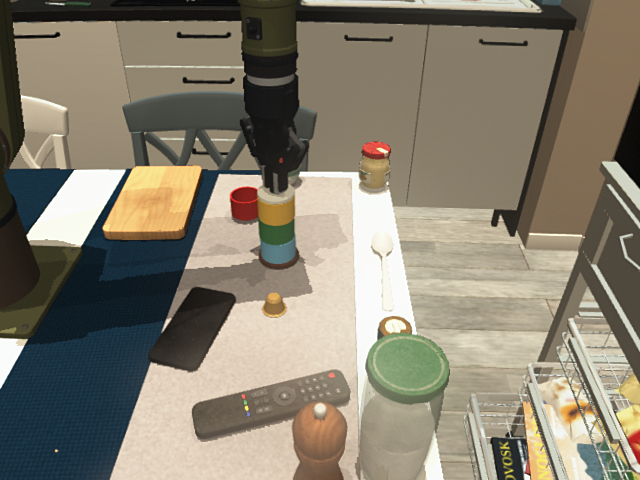

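The lid seated at 0.2 mm above nominal and sits flush at (277,190). I'll release, clear the arm and do the final checks.

Run:
```python
from ops import *
from fit import *
env.open_gripper()
env.move_linear([.4387,.0977,.43],speed=.2)
env.reach([.40,.25,.43],env.get_orientation())
for n in ["side","top"]:
    f=shot(n,n+"10")
    for t,m,o in [("blue_pot",POT,(.4385,.098,.008)),("yellow_pot",POT,(.4385,.098,.084)),("lid",LID,(.4385,.098,.122)),("red_pot",POT,(.369,.222,.005))]:
        for r in env.trace(f,t)[:1]:
            ys,xs=np.nonzero(r["region"])
            print(n,t,round(r["confidence"],2),r["region"].sum(),int(xs.mean()),int(ys.mean()),fit(f,r["region"],m,o))
print(env.get_time())
a=cv2.imread('pics/side10.png')[130:330,180:430];b=cv2.imread('pics/top10.png')[150:350,180:430]
cv2.imwrite('pics/c10.png',cv2.resize(np.hstack([a,b]),(800,320)))
```

```text
side blue_pot 0.82 659 277 252 (array([0.43842704, 0.0946649 ]), np.float64(0.9363619089126587))
side yellow_pot 0.83 770 275 212 (array([0.43873556, 0.09505245]), np.float64(0.798133134841919))
side lid 0.87 791 275 190 (array([0.43912698, 0.09622411]), np.float64(0.0844658687710762))
side red_pot 0.81 837 243 203 (array([0.36815435, 0.21999763]), np.float64(0.20280764997005463))
top yellow_pot 0.23 908 323 264 (array([0.43867444, 0.09938611]), np.float64(0.04336453601717949))
top red_pot 0.83 813 258 298 (array([0.3692518 , 0.22412518]), np.float64(0.04435731843113899))
35.75
```

View pics/c10.png

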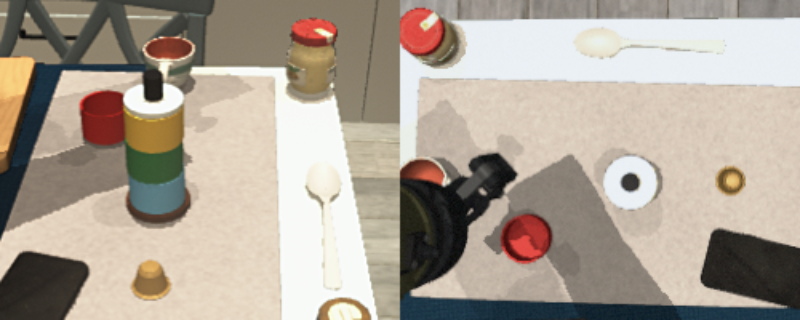

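The stack is straight and complete, everything else is in place, and the gripper is clear of it all.

```bash
python3 -c "
from bench import env
print(env.get_force()); env.sign_off()"
```

```text
[0.1203788  0.31106713 0.33923817]
the job is handed in; nothing more can be done
```

The lunch set is stacked on its base in the order asked: light-blue, green, yellow, then the white lid. I handed it in at about 36 s of robot time, with the gripper open and clear of everything.

- **Seating:** each piece stopped on light contact of 5 to 7 N, 0.2 to 0.9 mm above its nominal height. In the final pictures the stack looks straight, upright and flush.
- **Position:** after each placement, the camera fits put that piece within about 2 mm of the base centre in x and 5 mm in y. The side and top cameras disagreed by a steady 2 to 4 mm in y from the first picture, so I used their mean.
- **Checks that were less certain:**
  - In the last side view the blue and yellow fits were poor, because most of each pot was hidden by the pieces above.
  - In the last top view the network found no lid. It reported "yellow_pot" there at low confidence, but the picture clearly shows the lid.
- **Things left alone:** the red pot measured unmoved, and the capsule and mug look unmoved in the pictures. I kept clear of the spice jar but did not measure it again at the end.

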